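# Unlock the vial carrier and hold its gate open

## Task

Open the vial carrier for unloading: slide its transport-lock selector all the way to its end stop, then squeeze the safety catch at the back fully together, then squeeze the gate catch at the front fully together. Now swing the gate by its upright handle past its detent and hold it wide open, about square to the carrier's front; finish while still holding it there, because it springs back when let go. Leave the bottle, vial and timer round the carrier where they are.

Things in the scene. Friction and masses are not known exactly. Their poses are not given: they have to be found in the camera images.
- carrier: Fixed white carrier with a grey deck on top and four vials inside, 127 mm deep (x -72 to +55), 250 mm wide (y -125 to +125); deck top 100 mm above the worktop. Origin under its middle on the worktop, +x to its back, +y to its left, z up; the barred gate closes its front (-x) face. All controls stand upright on the deck or gate, tops at 140 to 141 mm above the worktop.
- selector_grip (a point): Centre of the selector's black grip fin (12 mm in carrier x, 22 mm in y, 30 mm tall, its top 140 mm above the worktop, its foot 110 mm), on the left middle of the deck. It slides along carrier +y (left) between low guide rails 6 mm high; pinch it across x, or push it. Its bar locks the safety catch. At carrier x 7, y 24 mm when its joint is 0.
- selector (a joint): Selector slide in m: starts at 0 to 0.010 (locked), end stop at 0.040 (unlocked). About 2 N friction; stays where left.
- safety_tab (a point): Centre of the safety catch's moving tab (10 mm in carrier x, 24 mm in y, 38 mm tall, rounded, 20 mm above the deck), rear right of the deck. Squeezing moves it along carrier +x towards its post; it stays where it is squeezed to (about 4 N friction). Locked by the selector until that is at its end. At carrier x -7, y -72 mm at rest.
- safety_post (a point): Centre of the safety catch's fixed square post (12 mm in carrier x, 24 in y, 40 tall), at carrier x 22, y -72 mm, behind the tab. Outer width over tab and post: 40 mm in x unsqueezed, 28 mm squeezed home. The post does not give, so centre the fingers where the squeezed pair will be (8 mm in front, -x, of this point), not on the unsqueezed pair.
- safety_catch (a joint): Travel of the safety catch in m: 0 at rest, 0.012 squeezed home. Its tongue locks the gate catch until it is squeezed home.
- gate_tab (a point): Centre of the gate catch's moving tab (22 mm in carrier x, 10 mm in y, 38 mm tall, rounded, 20 mm above the deck), front right corner of the deck. Squeezing moves it along carrier +y (left) towards its post and draws its hook off the gate; it stays where squeezed to (about 4 N friction). At carrier x -55, y -85 mm at rest.
- gate_post (a point): Centre of the gate catch's fixed square post (22 mm in carrier x, 12 mm in y, 40 mm tall), 27 mm to the left (+y) of the unsqueezed tab's centre. Outer width over both is 38 mm in y unsqueezed, 26 mm squeezed home; centre the fingers 7 mm to the right (-y) of this point. At carrier x -55, y -58 mm.
- gate_catch (a joint): Travel of the gate catch in m: 0 at rest, 0.012 squeezed home (the hook frees the gate from about 0.008).
- handle_grip (a point): Centre of the free upper part of the gate's upright round handle post, 16 mm diameter, 123 mm above the worktop; post top 141 mm, bracket top 96 mm. At carrier x -102, y 15 mm when closed; moves with the gate, 88 mm from the hinge axis. Turning the hand with the gate keeps the forces low.
- gate: The gate with its bars and handle, 216 mm wide, 10 mm thick, from 10 to 97 mm above the worktop; origin on the hinge axis at worktop height, its y axis points from the free end to the hinge, z up; axes as the carrier's when closed.
- gate_hinge (a point): Point on the gate's upright hinge axis at deck height, front left corner of the carrier. At carrier x -78, y 100 mm.
- gate_angle (a joint): Gate angle in rad: 0 closed, grows as it opens towards the carrier's front (-x; seen from above the handle goes clockwise round the hinge), hard stop at 1.55. A spring pulls it shut (1 to 3 N at the handle); the detent resists from about 0.5 and is passed at 0.8 to 1.1 (about 8 N at the handle); let go beyond it, the gate falls back against the detent at about 1.1.
- bottle: Reagent bottle with screw cap, 52 mm diameter, 99 mm tall, left of the carrier; origin under its middle. Leave alone.
- vial: Sample vial with cap, 28 mm diameter, 65 mm tall, off the right front corner of the carrier; origin under its middle. Leave alone.
- timer: Flat bench timer, 57 x 68 x 24 mm, in front and to the right of the carrier; origin under its middle. Leave alone.

How it is judged:
By the outcome, as a careful person would: the job done as asked, in the order asked, and still so for the second after the job is handed in, while the arm keeps its last pose, push and grip.
It also fails if it takes over 61 s, if anything falls off the work surface, if the arm or the gripper's body presses on something with over 40 N, if the wrist force passes 120 N, or if a joint passes its speed limit or range.

## Robot

A 7-joint arm with a two-finger parallel gripper is mounted at the origin on a cart in front of the work surface, level with it; the furniture and walls round the work are solid. World frame = base frame: x ahead of the robot, y to its left, z up, the work surface at z = 0. Lengths are in m, angles in rad, forces in N, time in s.
With the tool pointing down it reaches from about 0.425 to 0.975 m from the base axis. Payload 16.7 kg.
Tool frame: the origin (TCP) lies on the mounting face of the last link; the fingertips stand 173 mm ahead of it and the grasp point (between the pads) lies 155 mm ahead of it; z points along the fingers, y is the line along which they close (so a half turn about z gives the same grasp; the last joint's range is limited). The gripper opens to 85 mm and grips with 20 to 120 N. Pads are 22 mm wide; open, the fingers measure 114 mm over their backs; the gripper's body (76 mm by 85 mm) begins 54 mm behind the grasp point. The pads swing forward as they close: fully open they stand 13 mm farther back than shut.
Start: joints at [-0.895, 0.426, 0.074, 1.606, -0.034, 1.111, -0.067], TCP at [0.496, 0.458, 0.405] pointing down, gripper open.
Joint ranges: [-2.85, 2.85], [-0.5, 2.14], [-1.23, 1.37], [0.21, 2.46], [-1.02, 4.16], [0.16, 2.05], [-2.73, 2.73]. Speed limits (rad/s): [1.89, 1.89, 2.39, 2.39, 3.01, 3.01, 3.01].

## Interface

Orientations are given as a 3x3 rotation matrix whose columns are the frame's x, y, z axes.
In Python, from bench import * gives the robot as it stands. The module is installed in compiled form; this text tells all that it offers.
- The arm moves only by the tool step_arm, never from a script. Its argument "targets" is a list that holds one entry, the list of rows, each a list of 4 numbers: the shift along the tool's x, y, z in units of 40 mm (1.0 is 40 mm), then the turn about the tool's z in units of 6 degrees (1.0 is 6 degrees). In form: [[[tx, ty, tz, spin], ...]]. A call has 1 to 20 rows; each row is the pose to reach, as a shift and turn from the pose commanded when the call began, along the tool's axes at that moment; what a row does not reach only later rows make up. A row lasts 1/8 s, in which the tool goes at most 62.5 mm and 10.7 degrees, less where a joint would pass 70% of its speed; a pose out of reach is approached as far as the arm can. A call with a gripper value outside its range is refused whole. "grip" is the gripper's target within -1 to 1 (fully open at 1, half-way at 0, shut at -1), set as the call begins (left out, the last holds). The fingers move at their own pace and stop on an object; "newtons" is the grip in N (left out, the last holds). Time passes only in rows, so rows that repeat a pose let the fingers close. It gives the time, the measured TCP pose, the force, the opening and the grip force at its end, in the units of the state.
- read_state(): the state, without advancing time (a new reading comes with each control period).
- grab_frame(name): name is "scene" or "top" or "wrist"; returns the picture (480x640x3 uint8, red, green, blue); there is no depth.
- camera_model(name): a dict with "mtx" (3x3 intrinsics, pixels), "camera_from_world" (4x4, takes a point from world to camera coordinates). Camera axes: x right, y up, looking along -z (the intrinsics and any distortion apply to the point x, -y, -z); pixel columns grow to the right and rows downward; lengths in m; the calibration is good to about 2 mm. The wrist camera is an equidistant fisheye: a pixel r from the principal point sees the ray r / f radians off the axis. A picture is of the moment at which its call begins: read the wrist's pose just before it. camera_model takes no time and is no camera call; for the wrist camera it gives the pose at the moment of the call.
- hand_in(): hands the job in; it is judged then, once.
The state is a dict: "clock": time; "q": joint angles; "dq": joint speeds; "tau": joint torques, N m; "position": TCP position; "tool_rot": TCP orientation; "contact_force": force on the tool from outside, world axes, zero at the start; "moment": the same for the moment, N m; "opening": finger opening in m; "gripper_force": force on a finger pad.
Only numpy, scipy, OpenCV 4.12 (cv2) and the standard library are available. Lean on these libraries where they do the work, as an engineer would, in place of code of your own. Each camera call takes 0.05 s, during which the arm holds its last target. There are 200 camera calls.

## Working session

There is one attempt and no reset: what is moved stays moved. The work goes in short steps, Python scripts to look and compute and a tool call to move; the robot and the scene stay as the last step left them, time stands still between calls to the robot, and variables do not carry over. Pictures are saved under pics/ and viewed, at most 10 in all, crops included, and the job is handed in when it is done.

Besides the shell and the picture viewer there is one more tool, called after "Call:" as name(argument=value, ...) on one line, values as JSON. step_arm: Moves the arm, as the interface text tells. Its arguments: {"type":"object","properties":{"targets":{"type":"array"},"grip":{"type":"number"},"newtons":{"type":"number"}},"required":["targets"]}

```bash
mkdir -p pics; python3 - <<'E'
from bench import *
import cv2,numpy as np
s=read_state();print(s['clock'],s['position'],np.round(s['tool_rot'],3),s['opening'],s['contact_force'])
for n in("top","scene"):
    cv2.imwrite(f"pics/{n}0.png",grab_frame(n)[...,::-1]);m=camera_model(n);print(n,m)
E
```

```text
0.0 [0.49559961 0.45795983 0.40400075] [[-0.679  0.734 -0.001]
 [ 0.734  0.679 -0.001]
 [-0.    -0.001 -1.   ]] 0.08529447267934909 [-0.03252889 -0.10325895 -0.90771761]
top {'mtx': array([[489.6855789 ,   0.        , 311.75304268],
       [  0.        , 489.6855789 , 235.30879668],
       [  0.        ,   0.        ,   1.        ]]), 'camera_from_world': array([[ 0.00816276, -0.99994905,  0.00593805,  0.09859531],
       [ 0.99799758,  0.00851902,  0.06267574, -0.58109615],
       [-0.06272313,  0.00541455,  0.99801628, -1.02891141],
       [ 0.        ,  0.        ,  0.        ,  1.        ]])}
scene {'mtx': array([[493.02201555,   0.        , 320.46248225],
       [  0.        , 493.02201555, 239.97288192],
       [  0.        ,   0.        ,   1.        ]]), 'camera_from_world': array([[ 0.76458215, -0.64452371,  0.00182018, -0.38836881],
       [ 0.27905229,  0.33357566,  0.90047604, -0.29196179],
       [-0.58098533, -0.68797999,  0.43490182, -0.50206391],
       [ 0.        ,  0.        ,  0.        ,  1.        ]])}
```

View pics/top0.png

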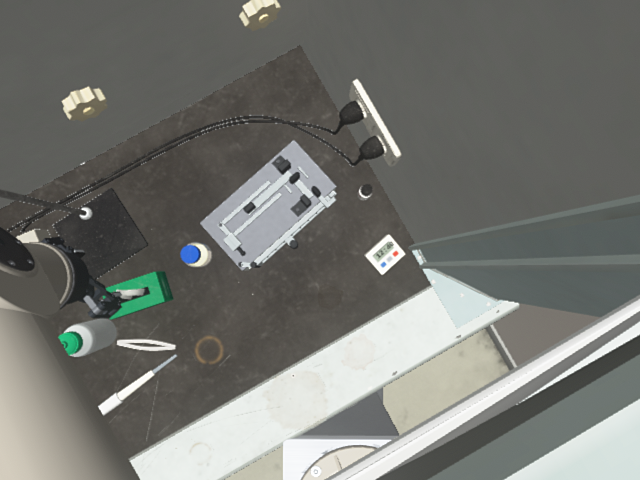

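View pics/scene0.png

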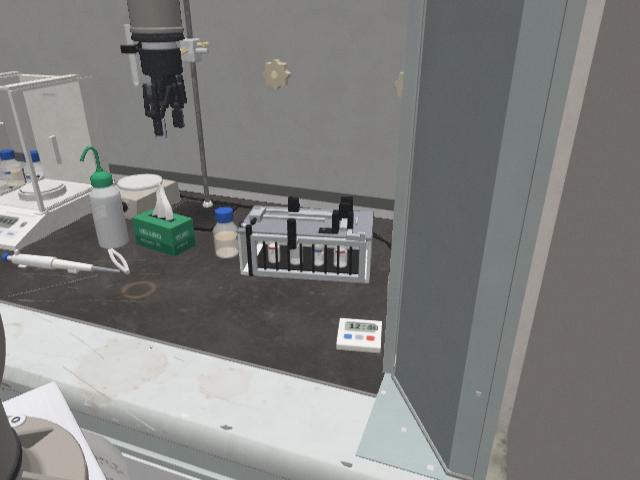

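The top view shows the carrier with deck corners at about (295,141), (337,190), (243,270) and (201,222), and the handle near (292,243). The bottle is at (195,254), the vial at (365,191) and the timer at (384,254). I'll enlarge the carrier area to fit its pose.

```bash
python3 - <<'E'
import cv2
i=cv2.imread("pics/top0.png")[130:280,190:350]
cv2.imwrite("pics/top0c.png",cv2.resize(i,None,fx=4,fy=4,interpolation=cv2.INTER_CUBIC)[:600])
E
```

```text
(no output)
```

View pics/top0c.png

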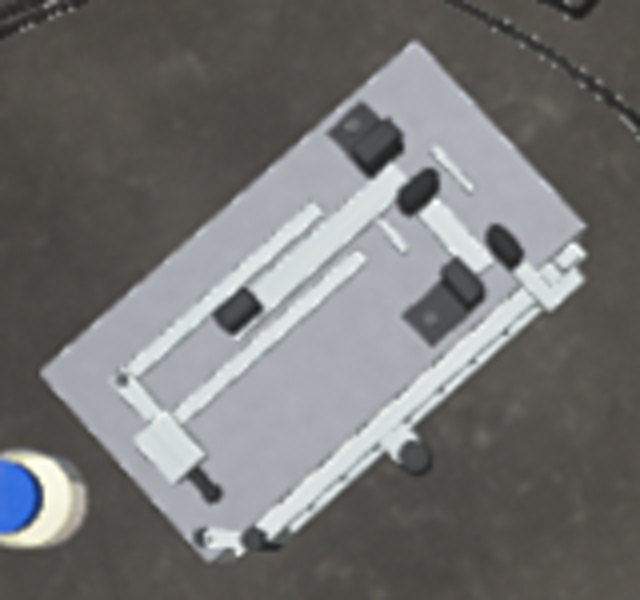

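```bash
cat > h.py <<'E'
import numpy as np,cv2
from bench import *
from scipy.optimize import least_squares
def proj(n,P,m=None):
    m=m or camera_model(n);P=np.atleast_2d(P);T=m["camera_from_world"];c=P@T[:3,:3].T+T[:3,3]
    c=c*[1,-1,-1]
    K=m["mtx"]
    if n!="wrist": p=c@K.T;return p[:,:2]/p[:,2:]
    r=np.hypot(c[:,0],c[:,1]);th=np.arctan2(r,c[:,2]);return np.c_[K[0,0]*th*c[:,0]/r+K[0,2],K[1,1]*th*c[:,1]/r+K[1,2]]
def c2w(p,C):
    C=np.atleast_2d(C)/1000;a=p[2];R=np.array([[np.cos(a),-np.sin(a),0],[np.sin(a),np.cos(a),0],[0,0,1]])
    return C@R.T+[p[0],p[1],0]
E
python3 - <<'E'
from h import *
C=np.array([[55,125,100],[55,-125,100],[-72,-125,100],[-72,125,100],[-102,15,141],[22,-72,140],[-55,-58,140]])
U=np.array([[42,372],[415,40],[586,228],[208,562],[414,458],[380,143],[463,281]]);px=(U+.5)/4-.5+[190,130]
f=lambda p:(proj("top",c2w(p,C))-px).ravel()
r=least_squares(f,[.6,0,-.7],loss="soft_l1");print(r.x,np.degrees(r.x[2]));print(np.round(f(r.x).reshape(-1,2),2))
np.save("pose.npy",r.x)
for n,c in dict(sel0=[7,24,140],stab=[-7,-72,138],gtab=[-55,-85,138]).items():
    q=proj("top",c2w(r.x,c))[0];print(n,(q-[190,130]+.5)*4-.5, c2w(r.x,c))
# selector top in pixel (242,308): 
def unproj(px,z):
    return least_squares(lambda w:(proj("top",[w[0],w[1],z])-px).ravel(),r.x[:2]).x
w=unproj((np.array([240,305])+.5)/4-.5+[190,130],.14);a=r.x[2];print("sel carrier",np.array([[np.cos(a),np.sin(a)],[-np.sin(a),np.cos(a)]])@(w-r.x[:2])*1000)
for n,u,z in (("bottle",(195,254),.099),("vial",(366,190),.065),("timer",(384,254),.024)): print(n,unproj(np.array(u),z))
E
```

```text
[0.64150862 0.19642108 0.73718614] 42.237654775116674
[[-0.96  0.02]
 [ 0.63 -0.15]
 [ 0.44  0.  ]
 [ 0.08  0.71]
 [ 0.05 -0.17]
 [-0.54 -0.32]
 [ 0.13  0.02]]
sel0 [247.11985912 298.48374317] [[0.63055819 0.21889524 0.14      ]]
stab [418.42426578 187.51811899] [[0.684725   0.13840949 0.138     ]]
gtab [505.89701107 244.11431532] [[0.65792628 0.09651882 0.138     ]]
sel carrier [ 6.91133307 28.56338737]
bottle [0.53641166 0.33293133]
vial [ 0.6715264  -0.00700339]
timer [ 0.54143774 -0.05016473]
```

```bash
cat >> h.py <<'E'
def goal(cx,cy,z,ang,p=None,s=None):
    """tool-frame shift (units) and spin so that the grasp point is at carrier cx,cy (mm), height z (mm), tool y at carrier angle ang (deg)"""
    p=np.load("pose.npy") if p is None else p; s=s or read_state();R=np.array(s["tool_rot"]);g=np.array(s["position"])+.155*R[:,2]
    d=R.T@(c2w(p,[cx,cy,z])[0]-g)/.04
    yaw=np.degrees(np.arctan2(R[1,1],R[0,1]));sp=-((ang+np.degrees(p[2])-yaw+180)%360-180)/6
    return np.round([*d,sp],3)
def where(s=None):
    s=s or read_state();p=np.load("pose.npy");R=np.array(s["tool_rot"]);g=np.array(s["position"])+.155*R[:,2];a=p[2]
    d=(g-[p[0],p[1],0])*1000
    return np.round([np.cos(a)*d[0]+np.sin(a)*d[1],-np.sin(a)*d[0]+np.cos(a)*d[1],d[2],np.degrees(np.arctan2(R[1,1],R[0,1])-a)],1)
E
python3 -c "
from h import *
print(where(),goal(7,28.6,200,0),goal(7,28.6,128,0))"
```

```text
[ 67.6 291.7 249.1   0.5] [-6.565 -1.573  1.229  0.084] [-6.565 -1.571  3.029  0.084]
```

Call:
step_arm(targets=[[[-0.6,-0.15,0.1,0.08],[-1.6,-0.4,0.3,0.08],[-2.7,-0.65,0.5,0.08],[-3.8,-0.9,0.7,0.08],[-4.9,-1.2,0.9,0.08],[-5.8,-1.4,1.1,0.08],[-6.4,-1.55,1.2,0.08],[-6.56,-1.57,1.23,0.08],[-6.56,-1.57,1.23,0.08],[-6.56,-1.57,1.23,0.08]]], grip=0.4, newtons=30)

```text
clock: 1.35
position: [0.6272, 0.2239, 0.3556]
tool_rot: [[-0.674, 0.739, -0.0], [0.739, 0.674, 0.001], [0.0, 0.0, -1.0]]
contact_force: [-0.0, 0.8, 0.6]
opening: 0.0598
gripper_force: 0.0
```

```bash
python3 -c "
from h import *
s=read_state();print(s['clock'],where(s),s['opening'],s['contact_force'],np.round(s['q'],2),goal(7,28.6,128,0,s=s))
m=camera_model('wrist');i=grab_frame('wrist')[...,::-1].copy();p=np.load('pose.npy')
P=[[55,125,100],[55,-125,100],[-72,-125,100],[-72,125,100],[-102,15,141],[22,-72,140],[-55,-58,140],[7,28.6,140],[-7,-72,138],[-55,-85,138]]
for u in proj('wrist',c2w(p,P),m): cv2.drawMarker(i,tuple(int(round(v)) for v in u),(0,0,255),0,14,1)
cv2.imwrite('pics/w1.png',i)"
```

```text
1.35 [7.900e+00 3.010e+01 2.006e+02 1.000e-01] 0.059754208310080596 [-0.03904621  0.80240999  0.57540156] [-0.54  0.46  0.14  1.68 -0.07  1.01  0.36] [-0.037 -0.023  1.816  0.017]
```

View pics/w1.png

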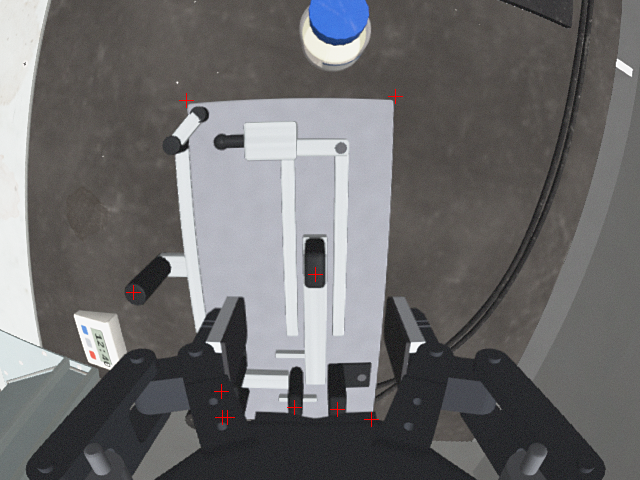

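The calibration markers sit on the deck corners, handle top and catch tops, so the pose is good. The selector fin is at about (315,265), a couple of mm left of my estimate, which the pads can take. I'll descend and pinch.

Call:
step_arm(targets=[[[-0.03,-0.02,0.4,0.02],[-0.03,-0.02,1.0,0.02],[-0.03,-0.02,1.5,0.02],[-0.03,-0.02,1.75,0.02],[-0.03,-0.02,1.8,0.02],[-0.03,-0.02,1.8,0.02]]])

```text
clock: 2.15
position: [0.6281, 0.2213, 0.2839]
tool_rot: [[-0.671, 0.742, 0.001], [0.742, 0.671, 0.0], [-0.0, 0.001, -1.0]]
contact_force: [-0.8, 0.2, -0.4]
opening: 0.0602
gripper_force: 0.0
```

Call:
step_arm(targets=[[[0,0,0,0],[0,0,0,0],[0,0,0,0],[0,0,0,0],[0,0,0,0],[0,0,0,0]]], grip=-1, newtons=30)

```text
clock: 2.9
position: [0.6283, 0.2218, 0.284]
tool_rot: [[-0.671, 0.741, 0.002], [0.741, 0.671, 0.001], [-0.0, 0.002, -1.0]]
contact_force: [4.0, 3.6, 2.2]
opening: 0.0114
gripper_force: 34.1
```

```bash
python3 -c "
from h import *
s=read_state();print(s['clock'],where(s),s['opening'],s['contact_force'],s['gripper_force'])"
```

```text
2.9 [ 7.50e+00  2.76e+01  1.29e+02 -1.00e-01] 0.011437224266821842 [4.01121126 3.60680927 2.16229518] 34.068506956100464
```

Call:
step_arm(targets=[[[0.1,0,0,0],[0.25,0,0,0],[0.4,0,0,0],[0.55,0,0,0],[0.7,0,0,0],[0.78,0,0,0],[0.85,0,0,0],[0.92,0,0,0],[0.92,0,0,0],[0.92,0,0,0]]])

```text
clock: 4.15
position: [0.6055, 0.2464, 0.2841]
tool_rot: [[-0.669, 0.743, 0.005], [0.743, 0.669, -0.001], [-0.004, 0.003, -1.0]]
contact_force: [19.1, -7.5, -5.0]
opening: 0.0118
gripper_force: 33.4
```

```bash
cat > st.py <<'E'
from h import *
s=read_state();a=np.load("pose.npy")[2];f=s['contact_force'];print(s['clock'],where(s),s['opening'],'Fcarrier',np.round([np.cos(a)*f[0]+np.sin(a)*f[1],-np.sin(a)*f[0]+np.cos(a)*f[1],f[2]],1),s['gripper_force'])
E
python3 st.py
```

```text
4.15 [  7.3  60.6 129.1  -0.2] 0.011758183506935941 Fcarrier [  9.1 -18.4  -5. ] 33.419793248176575
```

Call:
step_arm(targets=[[[0,0,0,0],[0,0,0,0],[0,0,0,0]]], grip=0.4)

```text
clock: 4.53
position: [0.6029, 0.2487, 0.2834]
tool_rot: [[-0.671, 0.741, -0.001], [0.741, 0.671, -0.0], [0.0, -0.001, -1.0]]
contact_force: [0.1, 1.3, 0.9]
opening: 0.0597
gripper_force: 0.0
```

Call:
step_arm(targets=[[[0,0,-0.3,0],[0,0,-0.8,0],[0,0,-1.2,0],[0,0,-1.4,0],[0,0,-1.4,0]]])

```text
clock: 5.15
position: [0.6033, 0.2486, 0.3403]
tool_rot: [[-0.671, 0.742, 0.001], [0.742, 0.671, 0.001], [-0.0, 0.001, -1.0]]
contact_force: [-0.3, 0.6, 0.1]
opening: 0.0598
gripper_force: 0.0
```

```bash
python3 st.py; python3 -c "
from h import *
i=grab_frame('top')[...,::-1];cv2.imwrite('pics/t2.png',cv2.resize(i[130:280,190:350],None,fx=4,fy=4,interpolation=cv2.INTER_CUBIC))
m=camera_model('wrist');i=grab_frame('wrist')[...,::-1].copy();p=np.load('pose.npy')
for u in proj('wrist',c2w(p,[[7,75,140],[7,53,140],[22,-72,140],[-55,-58,140]]),m): cv2.drawMarker(i,tuple(int(round(v)) for v in u),(0,0,255),0,14,1)
cv2.imwrite('pics/w2.png',i);print(goal(14,-72,200,0),goal(14,-72,126,0))"
```

```text
5.15 [ 7.000e+00  6.430e+01  1.853e+02 -1.000e-01] 0.05977423029233704 Fcarrier [0.2 0.7 0.1] 0.0
[-3.412  0.193 -0.397 -0.016] [-3.413  0.194  1.453 -0.016]
```

View pics/w2.png

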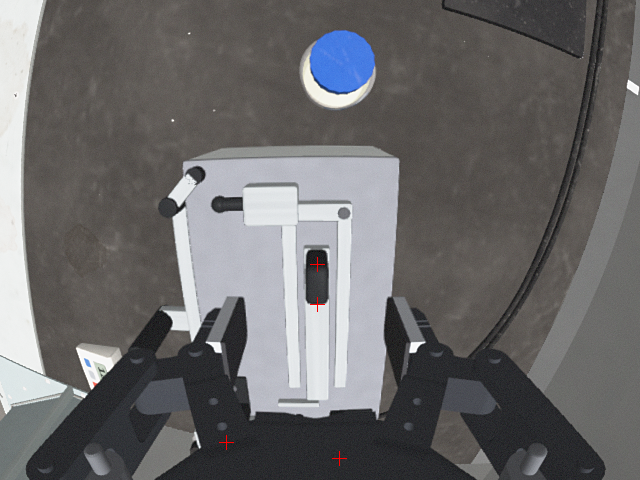

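The fin's near end is at (317,303), matching carrier y 53, so the selector is at its end stop. Next is the safety catch.

Call:
step_arm(targets=[[[-0.4,0.02,-0.1,0],[-1.2,0.06,-0.3,0],[-2.1,0.12,-0.4,0],[-2.9,0.17,-0.4,0],[-3.35,0.19,-0.4,0],[-3.41,0.19,-0.4,0],[-3.41,0.19,-0.4,0],[-3.41,0.19,-0.4,0]]], grip=0.5)

```text
clock: 6.25
position: [0.6998, 0.1538, 0.3556]
tool_rot: [[-0.672, 0.74, -0.0], [0.74, 0.672, 0.0], [0.001, 0.0, -1.0]]
contact_force: [0.0, 0.3, 0.8]
opening: 0.0643
gripper_force: 0.0
```

```bash
python3 st.py; python3 -c "
from h import *
print(goal(14,-72,127,0))
m=camera_model('wrist');i=grab_frame('wrist')[...,::-1].copy();p=np.load('pose.npy')
for u in proj('wrist',c2w(p,[[22,-72,140],[-7,-72,139],[-55,-58,140],[-55,-85,139],[7,64,140]]),m): cv2.drawMarker(i,tuple(int(round(v)) for v in u),(0,0,255),0,14,1)
cv2.imwrite('pics/w3.png',i)"
```

```text
6.25 [ 14.5 -70.6 200.6  -0. ] 0.06426647848288618 Fcarrier [0.2 0.2 0.8] 0.0
[-3.500e-02 -1.200e-02  1.839e+00 -1.000e-03]
```

View pics/w3.png

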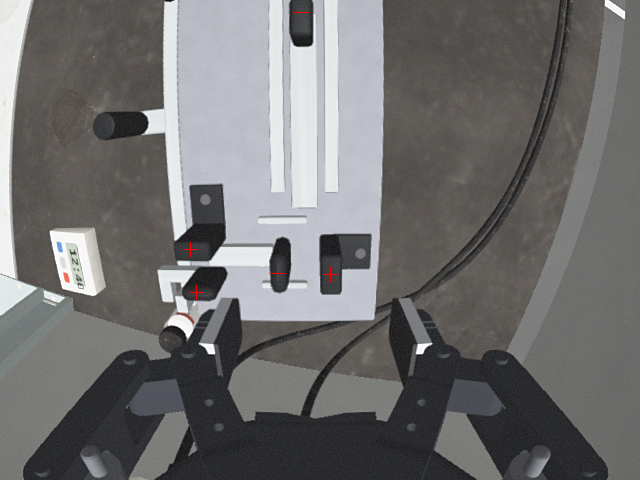

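The markers sit on all four catch tops: post (330,274), tab (277,273), gate post (191,250) and gate tab (197,292). I'll descend and squeeze.

Call:
step_arm(targets=[[[-0.03,-0.01,0.4,0],[-0.03,-0.01,1.0,0],[-0.03,-0.01,1.5,0],[-0.03,-0.01,1.75,0],[-0.03,-0.01,1.83,0],[-0.03,-0.01,1.83,0]]])

```text
clock: 7.05
position: [0.701, 0.1514, 0.2826]
tool_rot: [[-0.671, 0.742, 0.0], [0.742, 0.671, 0.0], [-0.0, 0.0, -1.0]]
contact_force: [-0.7, -0.5, 0.6]
opening: 0.0636
gripper_force: 0.0
```

Call:
step_arm(targets=[[[0,0,0,0],[0,0,0,0],[0,0,0,0],[0,0,0,0],[0,0,0,0],[0,0,0,0],[0,0,0,0],[0,0,0,0]]], grip=-1, newtons=50)

```text
clock: 8.05
position: [0.7017, 0.1521, 0.2835]
tool_rot: [[-0.672, 0.741, 0.003], [0.741, 0.672, 0.001], [-0.001, 0.003, -1.0]]
contact_force: [6.3, 2.6, 2.7]
opening: 0.0266
gripper_force: 55.0
```

```bash
python3 st.py
```

```text
8.05 [ 1.520e+01 -7.350e+01  1.285e+02 -1.000e-01] 0.026624414238258953 Fcarrier [ 6.5 -2.3  2.7] 55.00747427344322
```

Squeezed home at 26.6 mm, with the gripper reading slightly low. Release, lift, turn -90° and move over the gate catch.

Call:
step_arm(targets=[[[0,0,0,0],[0,0,0,0],[0,0,0,0],[0,0,-0.3,0],[0,0,-0.8,0],[0,0,-1.3,0],[0,0,-1.6,0],[0,0,-1.6,0]]], grip=0.5)

```text
clock: 9.05
position: [0.7011, 0.1515, 0.3478]
tool_rot: [[-0.671, 0.742, 0.002], [0.742, 0.671, 0.001], [-0.001, 0.002, -1.0]]
contact_force: [-0.1, 0.2, -0.5]
opening: 0.0641
gripper_force: 0.0
```

```bash
python3 st.py;python3 -c "
from h import *
print(goal(-55,-65,195,90),read_state()['q'])"
```

```text
9.05 [ 1.410e+01 -7.340e+01  1.928e+02 -1.000e-01] 0.06410266667707071 Fcarrier [ 0.   0.2 -0.5] 0.0
[  0.208  -1.729  -0.058 -15.016] [-0.41339273  0.54537222  0.16106085  1.55747229 -0.0965093   1.04451021
  0.50851716]
```

Call:
step_arm(targets=[[[0.02,-0.1,0,-1],[0.05,-0.3,0,-2.5],[0.08,-0.5,0,-4],[0.1,-0.7,0,-5.5],[0.12,-0.9,0,-7],[0.15,-1.1,0,-8.5],[0.18,-1.3,0,-10],[0.2,-1.5,0,-11.5],[0.21,-1.65,0,-13],[0.21,-1.73,0,-14.3],[0.21,-1.73,0,-15],[0.21,-1.73,0,-15],[0.21,-1.73,0,-15]]])

```text
clock: 10.68
position: [0.6438, 0.1112, 0.3459]
tool_rot: [[-0.743, -0.67, -0.001], [-0.67, 0.743, -0.0], [0.001, 0.0, -1.0]]
contact_force: [0.5, 0.4, -0.8]
opening: 0.0642
gripper_force: 0.0
```

```bash
python3 st.py;python3 -c "
from h import *
print(goal(-55,-65,127,90),read_state()['q'])
m=camera_model('wrist');i=grab_frame('wrist')[...,::-1].copy();p=np.load('pose.npy')
for u in proj('wrist',c2w(p,[[22,-72,140],[5,-72,139],[-55,-58,140],[-55,-85,139],[-102,15,141]]),m): cv2.drawMarker(i,tuple(int(round(v)) for v in u),(0,0,255),0,14,1)
cv2.imwrite('pics/w4.png',i)"
```

```text
10.675 [-55.7 -64.6 190.9  89.8] 0.06419583825326765 Fcarrier [ 0.7 -0.1 -0.8] 0.0
[-0.017 -0.01   1.598 -0.034] [-0.12878366  0.45238721 -0.18744883  1.70083723  0.09695108  0.9980546
  1.95395809]
```

View pics/w4.png

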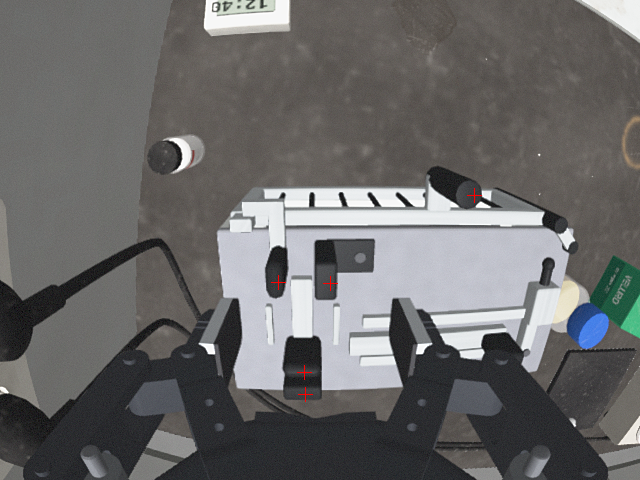

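The picture shows the safety pair closed up at (303,365). The gate tab at (278,282) and post at (329,282) sit centred between the fingers. Descend and squeeze.

Call:
step_arm(targets=[[[-0.02,-0.01,0.4,0],[-0.02,-0.01,0.9,0],[-0.02,-0.01,1.3,0],[-0.02,-0.01,1.5,0],[-0.02,-0.01,1.58,0],[-0.02,-0.01,1.58,0]]])

```text
clock: 11.48
position: [0.6449, 0.1115, 0.2832]
tool_rot: [[-0.742, -0.671, 0.0], [-0.671, 0.742, 0.0], [-0.0, -0.0, -1.0]]
contact_force: [-0.9, 0.4, 0.4]
opening: 0.0639
gripper_force: 0.0
```

Call:
step_arm(targets=[[[0,0,0,0],[0,0,0,0],[0,0,0,0],[0,0,0,0],[0,0,0,0],[0,0,0,0],[0,0,0,0],[0,0,0,0]]], grip=-1)

```text
clock: 12.48
position: [0.6454, 0.111, 0.2842]
tool_rot: [[-0.742, -0.671, 0.002], [-0.671, 0.742, -0.0], [-0.001, -0.002, -1.0]]
contact_force: [3.1, -3.0, 7.0]
opening: 0.0248
gripper_force: 49.8
```

```bash
python3 st.py
```

```text
12.475 [-54.4 -66.1 129.2  89.9] 0.02483179764924073 Fcarrier [ 0.3 -4.3  7. ] 49.78441849350929
```

Call:
step_arm(targets=[[[0,0,0,0],[0,0,0,0],[0,0,0,0],[0,0,-0.3,0],[0,0,-0.8,0],[0,0,-1.3,0],[0,0,-1.5,0],[0,0,-1.5,0]]], grip=0.5)

```text
clock: 13.48
position: [0.6449, 0.1115, 0.344]
tool_rot: [[-0.742, -0.671, 0.001], [-0.671, 0.742, 0.0], [-0.001, -0.001, -1.0]]
contact_force: [-0.8, -0.7, -0.2]
opening: 0.0637
gripper_force: 0.0
```

```bash
python3 st.py;python3 -c "
from h import *
print(goal(-102,15,190,0),read_state()['q'])"
```

```text
13.475 [-54.4 -65.3 189.   89.9] 0.0637044049989437 Fcarrier [-1.   0.  -0.2] 0.0
[ 1.193  2.004 -0.027 14.984] [-0.12884129  0.45540181 -0.18770142  1.70061489  0.09828733  0.99340724
  1.95480238]
```

Call:
step_arm(targets=[[[0.1,0.15,0,1],[0.2,0.4,0,2.5],[0.35,0.6,0,4],[0.45,0.8,0,5.5],[0.6,1.0,0,7],[0.7,1.2,0,8.5],[0.85,1.4,0,10],[1.0,1.6,0,11.5],[1.1,1.8,0,13],[1.18,1.95,0,14.3],[1.19,2.0,0,15],[1.19,2.0,0,15],[1.19,2.0,0,15]]], grip=0.2)

```text
clock: 15.1
position: [0.5558, 0.1388, 0.3428]
tool_rot: [[-0.672, 0.74, -0.001], [0.74, 0.672, -0.0], [0.0, -0.001, -1.0]]
contact_force: [0.3, -0.4, 0.4]
opening: 0.0511
gripper_force: 0.0
```

```bash
python3 st.py;python3 -c "
from h import *
print(goal(-102,15,126,0),read_state()['q'])
m=camera_model('wrist');i=grab_frame('wrist')[...,::-1].copy();p=np.load('pose.npy')
for u in proj('wrist',c2w(p,[[-55,-58,140],[-55,-73,139],[-102,15,141]]),m): cv2.drawMarker(i,tuple(int(round(v)) for v in u),(0,0,255),0,14,1)
cv2.imwrite('pics/w5.png',i)"
```

```text
15.1 [-102.3   15.   187.8    0. ] 0.0511110294614053 Fcarrier [-0.  -0.5  0.4] 0.0
[1.000e-03 9.000e-03 1.544e+00 1.000e-03] [-0.44455461  0.32624618  0.10675859  1.90405108 -0.04302708  0.91407816
  0.42018936]
```

View pics/w5.png

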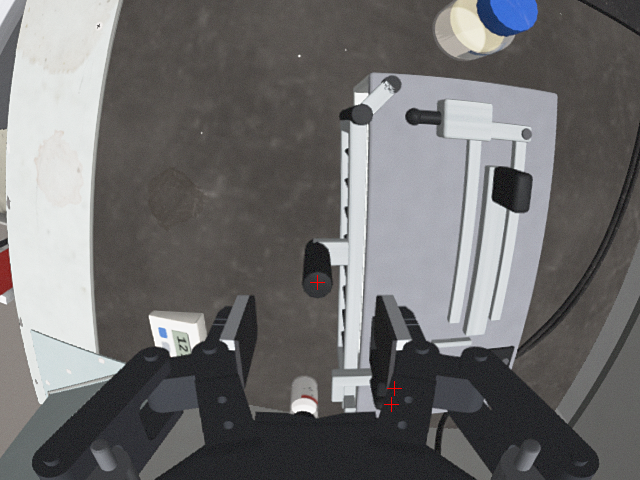

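The handle top at (317,285) is on the marker and between the fingers. Descend, grip and work out the arc.

Call:
step_arm(targets=[[[0,0.01,0.4,0],[0,0.01,0.9,0],[0,0.01,1.3,0],[0,0.01,1.48,0],[0,0.01,1.53,0],[0,0.01,1.53,0]]])

```text
clock: 15.9
position: [0.5563, 0.1391, 0.2822]
tool_rot: [[-0.671, 0.742, 0.0], [0.742, 0.671, 0.0], [-0.0, 0.0, -1.0]]
contact_force: [0.2, 0.1, 0.2]
opening: 0.0512
gripper_force: 0.0
```

Call:
step_arm(targets=[[[0,0,0,0],[0,0,0,0],[0,0,0,0],[0,0,0,0],[0,0,0,0],[0,0,0,0]]], grip=-1, newtons=50)

```text
clock: 16.65
position: [0.5563, 0.1393, 0.2824]
tool_rot: [[-0.671, 0.741, 0.001], [0.741, 0.671, 0.0], [-0.0, 0.001, -1.0]]
contact_force: [0.8, 1.4, 6.3]
opening: 0.0147
gripper_force: 48.8
```

```bash
python3 st.py;python3 -c "
from h import *
for d in range(0,91,6):
    t=np.radians(d);X=-24*np.cos(t)-85*np.sin(t)+24;Y=24*np.sin(t)-85*np.cos(t)+85
    print(d,np.round([Y/40,X/40,d/6],2))"
```

```text
16.65 [-1.013e+02  1.490e+01  1.274e+02 -1.000e-01] 0.014680003426272233 Fcarrier [1.5 0.5 6.3] 48.776564598083496
0 [0. 0. 0.]
6 [ 0.07 -0.22  1.  ]
12 [ 0.17 -0.43  2.  ]
18 [ 0.29 -0.63  3.  ]
24 [ 0.43 -0.81  4.  ]
30 [ 0.58 -0.98  5.  ]
36 [ 0.76 -1.13  6.  ]
42 [ 0.95 -1.27  7.  ]
48 [ 1.15 -1.38  8.  ]
54 [ 1.36 -1.47  9.  ]
60 [ 1.58 -1.54 10.  ]
66 [ 1.81 -1.59 11.  ]
72 [ 2.04 -1.61 12.  ]
78 [ 2.27 -1.6  13.  ]
84 [ 2.5  -1.58 14.  ]
90 [ 2.72 -1.52 15.  ]
```

Call:
step_arm(targets=[[[0.03,-0.11,0,0.5],[0.07,-0.22,0,1],[0.12,-0.33,0,1.5],[0.17,-0.43,0,2],[0.23,-0.53,0,2.5],[0.29,-0.63,0,3],[0.36,-0.72,0,3.5],[0.43,-0.81,0,4],[0.43,-0.81,0,4]]])

```text
clock: 17.77
position: [0.5208, 0.1302, 0.2824]
tool_rot: [[-0.311, 0.95, 0.001], [0.95, 0.311, 0.0], [-0.0, 0.001, -1.0]]
contact_force: [2.5, -0.3, 5.3]
opening: 0.0145
gripper_force: 49.0
```

```bash
cat >> st.py <<'E'
w=where(s);print('gate deg',np.degrees(np.arctan2(-85,-24)-np.arctan2(w[1]-100,w[0]+78))%360,'radius',np.hypot(w[1]-100,w[0]+78),np.round(s['q'],2))
E
python3 st.py
```

```text
17.775 [-133.7   32.1  127.4  -24.1] 0.014536458963833647 Fcarrier [ 1.6 -1.9  5.3] 49.01070713996887
gate deg 23.595668637450295 radius 87.82311768549326 [-0.53  0.36  0.19  2.03 -0.1   0.76  0.04]
```

The gate follows freely, at 24°. In the turned tool frame the same table applies, so I'll go on another 60°.

Call:
step_arm(targets=[[[0.07,-0.22,0,1],[0.17,-0.43,0,2],[0.23,-0.53,0,2.5],[0.29,-0.63,0,3],[0.36,-0.72,0,3.5],[0.43,-0.81,0,4],[0.51,-0.9,0,4.5],[0.58,-0.98,0,5],[0.67,-1.06,0,5.5],[0.76,-1.13,0,6],[0.86,-1.2,0,6.5],[0.95,-1.27,0,7],[1.05,-1.33,0,7.5],[1.15,-1.38,0,8],[1.25,-1.43,0,8.5],[1.36,-1.47,0,9],[1.47,-1.51,0,9.5],[1.58,-1.54,0,10],[1.58,-1.54,0,10]]])

```text
clock: 20.15
position: [0.4432, 0.1713, 0.2824]
tool_rot: [[0.668, 0.744, 0.003], [0.744, -0.668, 0.001], [0.002, 0.001, -1.0]]
contact_force: [9.2, -0.3, 0.1]
opening: 0.0144
gripper_force: 49.6
```

```bash
python3 st.py
```

```text
20.15 [-163.3  114.5  127.4  -84.1] 0.014353322929238339 Fcarrier [ 6.7 -6.4  0.1] 49.640673995018005
gate deg 83.88020994186138 radius 86.52363838859299 [-0.85  0.28  0.4   2.18 -0.17  0.71 -1.07]
```

Call:
step_arm(targets=[[[0.01,-0.04,0,0.2],[0.03,-0.09,0,0.4],[0.03,-0.09,0,0.4],[0.03,-0.09,0,0.4],[0.03,-0.09,0,0.4]]])

```text
clock: 20.78
position: [0.4415, 0.1743, 0.2824]
tool_rot: [[0.698, 0.716, 0.003], [0.716, -0.698, 0.001], [0.002, 0.001, -1.0]]
contact_force: [7.8, 0.1, 0.1]
opening: 0.0145
gripper_force: 49.7
```

```bash
python3 st.py;python3 -c "
from h import *
a=grab_frame('wrist')[...,::-1];b=grab_frame('top')[...,::-1]
b=cv2.resize(b[120:320,150:410],(400,308));a=cv2.resize(a,(400,300))
cv2.imwrite('pics/w6.png',np.hstack([a,b[:300]]))"
```

```text
20.775 [-162.6  117.9  127.4  -86.5] 0.014500146142913398 Fcarrier [ 5.8 -5.2  0.1] 49.708664417266846
gate deg 86.17948788064683 radius 86.47294374542825 [-0.87  0.28  0.41  2.18 -0.17  0.71 -1.11]
```

View pics/w6.png

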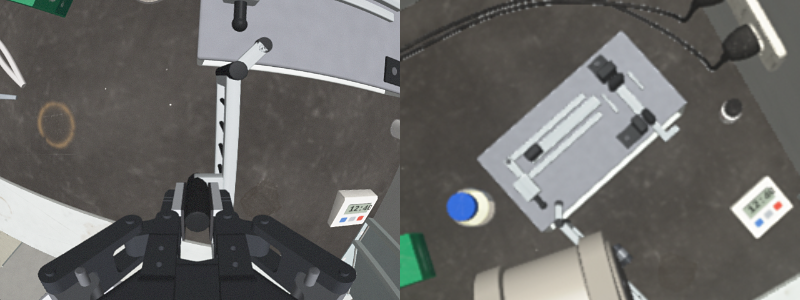

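The gate stands square to the front, running from the hinge at (237,70) to the held handle at (198,215). Selector and both catches are home, and the bottle, vial and timer are untouched.

```bash
python3 -c "
from bench import *
print(hand_in())"
```

```text
the job is handed in; nothing more can be done
None
```

I opened the carrier in the order asked and handed the job in at about 21 s, with the gripper still holding the gate open at about 86°; the selector is at its end stop, both catches are squeezed home, and the bottle, vial and timer were not touched.

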